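# Kit up one toy trolley

## Task

Load the wooden kit tray with the parts for one toy trolley: the two large wheels flat in the two round recesses (either in either), the large sawn block flat in the rectangular recess, and the long axle dropped into the two slotted uprights until both its ends rest on the slot bottoms. The small wheel, the small block and the short axle belong to another toy: leave them where they lie.

Things in the scene. Friction and masses are not known exactly. Their poses are not given: they have to be found in the camera images.
- kit_tray: kit tray: fixed plywood board 168 (x) x 198 (y) x 14 mm, origin under its centre. Recesses lined with cork, 5 deep (floor z = 9): round, 64 mm across, at (x, y) = (45, -10) and (-45, -10); rectangular, 116 (x) x 61 (y), at (0, 62). Uprights at (49, -72) and (-49, -72), 12 (x) x 40 (y), tops z = 62, 86 mm apart inside; slots open upward, 12 wide in y, bottom z = 40, flared above z = 50 to 32 wide at the top
- long_axle: brown wooden axle lying on the bench, 118 mm long: a square middle 14 x 14 mm, 70 mm long, with a round 9 mm spindle, 24 mm long, at each end; origin at its centre (7 mm above the bench as it lies), x along its length. In the tray's slots it runs along the tray's x, its centre at the tray's (0, -72, 44.5) mm
- large_block: sawn wooden block lying flat, 45 (x) x 100 (y) x 35 (z) mm; origin at the centre of its underside, y along its length, z up
- large_wheel_a: turned pale wooden wheel lying flat on the bench, 48 mm diameter, 14 mm thick; origin at the centre of its underside, z up. The two large wheels are alike
- large_wheel_b: turned pale wooden wheel lying flat on the bench, 48 mm diameter, 14 mm thick; origin at the centre of its underside, z up. The two large wheels are alike
- short_axle: look-alike to be left: the same kind of brown wooden axle but only 80 mm long (square middle 14 x 14 x 44 mm, spindles 9 mm diameter, 18 mm long); origin at its centre, x along its length
- small_block: look-alike to be left: smaller sawn wooden block, 35 (x) x 70 (y) x 20 (z) mm; origin at the centre of its underside, y along its length
- small_wheel: look-alike to be left: smaller turned wooden wheel lying flat, 32 mm diameter, 14 mm thick; origin at the centre of its underside
Not all that is in view belongs to the job. Leave any orange look-alike of the large_wheel_a alone.

How it is judged:
At the end, for the whole second after the job is handed in: Wheels within 12 mm (x, y) of the round recesses' centres and block within 13 mm, 0.25 rad of its recess, flat (0.06 rad), undersides 6 to 11.5 mm above the tray's; axle along both slots: 14 mm in x, 6 mm in y, 0.08 rad, axis 41 to 47.5 mm up. All at rest (0.02 m/s, 0.3 rad/s) (x of long_axle in the frame of kit_tray between -0.014 and 0.014 m and y of long_axle in the frame of kit_tray between -0.078 and -0.066 m and z of long_axle in the frame of kit_tray between 0.041 and 0.0475 m and angle between the x axis of long_axle and the x axis of kit_tray, either way round below 0.08 rad and x of large_block in the frame of kit_tray between -0.013 and 0.013 m and y of large_block in the frame of kit_tray between 0.049 and 0.075 m and z of large_block in the frame of kit_tray between 0.006 and 0.0115 m and angle between large_block's own z axis and vertical below 0.06 rad and angle between the y axis of large_block and the x axis of kit_tray, either way round below 0.25 rad and ((x of large_wheel_a in the frame of kit_tray between 0.033 and 0.057 m and y of large_wheel_a in the frame of kit_tray between -0.022 and 0.002 m and z of large_wheel_a in the frame of kit_tray between 0.006 and 0.0115 m and angle between each of large_wheel_a, large_wheel_b's own z axis and vertical below 0.06 rad and x of large_wheel_b in the frame of kit_tray between -0.057 and -0.033 m and y of large_wheel_b in the frame of kit_tray between -0.022 and 0.002 m and z of large_wheel_b in the frame of kit_tray between 0.006 and 0.0115 m) or (x of large_wheel_a in the frame of kit_tray between -0.057 and -0.033 m and y of large_wheel_a in the frame of kit_tray between -0.022 and 0.002 m and z of large_wheel_a in the frame of kit_tray between 0.006 and 0.0115 m and angle between each of large_wheel_a, large_wheel_b's own z axis and vertical below 0.06 rad and x of large_wheel_b in the frame of kit_tray between 0.033 and 0.057 m and y of large_wheel_b in the frame of kit_tray between -0.022 and 0.002 m and z of large_wheel_b in the frame of kit_tray between 0.006 and 0.0115 m)) and linear speed of each of long_axle, large_block, large_wheel_a, large_wheel_b below 0.02 m/s and angular speed of each of long_axle, large_block, large_wheel_a, large_wheel_b below 0.3 rad/s); the robot touches nothing.
It fails at once if the short axle is moved by more than 30 mm (distance of short_axle from where it was at the start of the episode above 0.03 m).
It fails at once if the small block is moved by more than 30 mm (distance of small_block from where it was at the start of the episode above 0.03 m).
It fails at once if the small wheel is moved by more than 30 mm (distance of small_wheel from where it was at the start of the episode above 0.03 m).
It also fails if it takes over 96 s, if anything falls off the work surface, if the arm or the gripper's body presses on something with over 40 N, if the wrist force passes 120 N, or if a joint passes its speed limit or range.

## Robot

A 7-joint arm with a two-finger parallel gripper is mounted at the origin on a cart in front of the work surface, level with it; the furniture and walls round the work are solid. World frame = base frame: x ahead of the robot, y to its left, z up, the work surface at z = 0. Lengths are in m, angles in rad, forces in N, time in s.
With the tool pointing down it reaches from about 0.425 to 0.925 m from the base axis. Payload 6.8 kg.
Tool frame: the origin (TCP) lies midway between the tips of the shut fingers; the grasp point (between the pads) lies 19 mm behind it; z points along the fingers, x is the direction in which the jaws open and shut, and the axes are right-handed (so a half turn about z gives the same grasp; the last joint's range is limited). The gripper opens to 85 mm and grips with 20 to 120 N. Pads are 22 mm wide; open, the fingers measure 114 mm over their backs; the gripper's body (76 mm by 85 mm) begins 54 mm behind the grasp point. The pads swing forward as they close: fully open they stand 13 mm farther back than shut.
Start: joints at [1.197, 0.477, 0.022, 1.555, -0.011, 1.109, -0.083], TCP at [0.177, -0.651, 0.231] pointing down, gripper open.
Joint ranges: [-2.96, 2.96], [-0.34, 2.1], [-1.41, 1.46], [0.24, 2.44], [-1.37, 4.51], [0.17, 1.92], [-2.96, 2.96]. Speed limits (rad/s): [2.39, 2.39, 3.14, 3.14, 3.14, 3.14, 3.14].

## Interface

Orientations are given as a unit quaternion [w, x, y, z].
In Python, from station import * gives the robot as it stands.
- The arm moves only by the shell command python3 -m handwheel 'ROWS' [FORCE]. ROWS is JSON, a list of rows, each an object of numbers: "grip": the finger opening in cm, from 0 to 8.54; "tx", "ty", "tz": the shift along the tool's x, y, z in cm; "yaw": the turn about the tool's z in degrees. In form: [{"grip": .., "tx": .., "ty": .., "tz": .., "yaw": ..}, ...]. A call has 1 to 5 rows; each row shifts and turns the commanded pose from where the row before left it, along the tool's axes as they then stand; what a row does not reach is not made up. A row lasts 1/10 s, in which the tool goes at most 50 mm and 8.59 degrees, less where a joint would pass 70% of its speed; a pose out of reach is approached as far as the arm can. A call is refused whole if a number of a shift passes 5 or a number of a turn 8.59, either way. A call with a gripper value outside its range is refused whole. The fingers move at their own pace and stop on an object; FORCE is the grip in N (left out, the last holds). Time passes only in rows, so rows that do not move let the fingers close. It gives the time, the measured TCP pose, the force and the opening at its end, in the units of the state.
- get_obs(): the state, without advancing time (a new reading comes with each control period).
- read_camera(name): name is "scene" or "top" or "wrist"; returns a dict with "image" (384x512x3 uint8, blue, green, red), "intrinsics" (3x3 intrinsics, pixels), "position" and "attitude" of the camera in the world; the wrist camera has in their place "hand_eye" (4x4, takes a point from camera to tool coordinates, whose origin is the TCP and whose axes are the tool frame's). Camera axes: x right, y down, z forward; pixel columns grow to the right and rows downward; lengths in m; the calibration is good to about 2 mm. A picture is of the moment at which its call begins: read the wrist's pose just before it. There is no depth.
- hand_in(): hands the job in, once; it reports no verdict.
The state is a dict: "t": time; "q": joint angles; "joint_vel": joint speeds; "joint_torque": joint torques, N m; "eef_pos": TCP position; "tool_rot": TCP orientation; "contact_force": force on the tool from outside, world axes, zero at the start; "torque": the same for the moment, N m; "gripper_width": opening from 0.0 (shut) to 1.0 (fully open).
Only numpy, scipy, OpenCV 4.12 (cv2) and the standard library are available. Lean on these libraries where they do the work, as an engineer would, in place of code of your own. Each camera call takes 0.05 s, during which the arm holds its last target. There are 200 camera calls.

## Working session

There is one attempt and no reset: what is moved stays moved. The work goes in short steps, Python scripts to look and compute and a shell command to move; the robot and the scene stay as the last step left them, time stands still between calls to the robot, and variables do not carry over. Pictures are saved under pics/ and viewed, about 12 in all and at most 16, crops included, and the job is handed in when it is done.

```bash
ls; mkdir -p pics; python3 - <<'E'
from station import *
import cv2
o=get_obs();print(o)
for n in("top","scene"):
    r=read_camera(n);cv2.imwrite(f"pics/{n}0.png",r["image"]);print(n,r["intrinsics"],r["position"],r["attitude"])
r=read_camera("wrist");print(r["intrinsics"],r["hand_eye"])
E
```

```text
pics
{'t': 0.0, 'q': array([ 1.19689732,  0.47782011,  0.02232482,  1.55642112, -0.01151356,
        1.10931731, -0.0830892 ]), 'joint_vel': array([-2.89940168e-05,  1.83768555e-05, -2.51119845e-04, -3.44361172e-04,
        1.54207475e-03, -1.12367413e-03, -1.44777134e-03]), 'joint_torque': array([-7.20674848e-05, -5.96435809e+01,  1.60783734e+00, -2.81192797e+01,
        1.24231828e-02,  9.38416051e-03, -1.03941244e-05]), 'eef_pos': array([ 0.17715496, -0.65073246,  0.23032482]), 'tool_rot': array([-5.09890140e-04,  7.94580944e-01, -6.07157540e-01, -7.64644436e-04]), 'contact_force': array([ 0.56242535, -0.00408346,  0.96074965]), 'torque': array([-0.06215   ,  0.01125003,  0.01665469]), 'gripper_width': 0.9973913908490033}
top [[366.34190395   0.         252.68363692]
 [  0.         366.34190395 186.1669597 ]
 [  0.           0.           1.        ]] [ 0.38983019 -0.12588445  1.02850755] [-0.07170681  0.71192847 -0.69626186  0.0568806 ]
scene [[495.81311669   0.         251.46438166]
 [  0.         495.81311669 196.48683098]
 [  0.           0.           1.        ]] [-0.53663605 -0.62594446  1.296154  ] [-0.31194514  0.78041186 -0.50586542  0.19428778]
[[304.95019061   0.         250.2034059 ]
 [  0.         304.95019061 189.03811431]
 [  0.           0.           1.        ]] [[ 9.99999412e-01  4.04283524e-04  1.00613982e-03 -4.51935998e-04]
 [-6.80376086e-04  9.56446160e-01  2.91908001e-01 -7.47146271e-02]
 [-8.44304968e-04 -2.91908514e-01  9.56445872e-01 -1.43286933e-01]
 [ 0.00000000e+00  0.00000000e+00  0.00000000e+00  1.00000000e+00]]
```

View pics/top0.png

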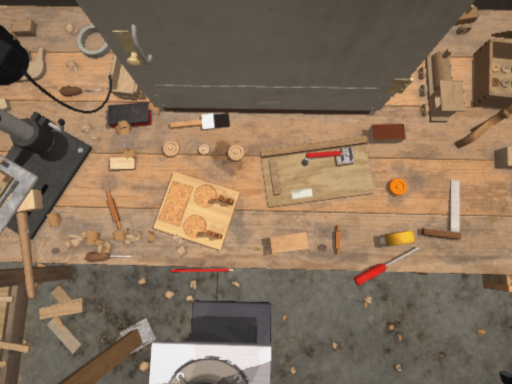

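View pics/scene0.png

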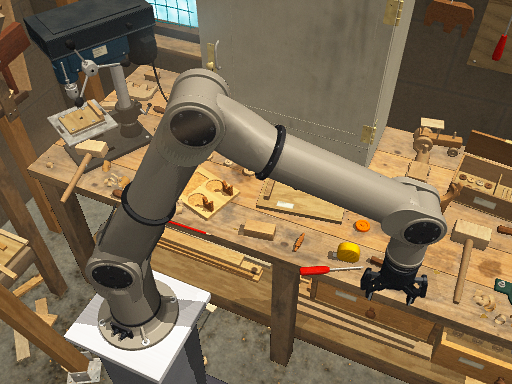

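```bash
cat > h.py <<'E'
from station import *
import numpy as np, cv2
from scipy.spatial.transform import Rotation as R
def rot(q): return R.from_quat([q[1],q[2],q[3],q[0]]).as_matrix()
def cam(n):
    o=get_obs(); r=read_camera(n)
    if n=="wrist":
        T=np.eye(4);T[:3,:3]=rot(o["tool_rot"]);T[:3,3]=o["eef_pos"];T=T@r["hand_eye"];A,p=T[:3,:3],T[:3,3]
    else: A,p=rot(r["attitude"]),np.array(r["position"])
    return dict(img=r["image"],K=r["intrinsics"],A=A,p=p)
def ray(c,uv): 
    d=c["A"]@np.linalg.solve(c["K"],[uv[0],uv[1],1]); return d/np.linalg.norm(d)
def plane(c,uv,z):
    d=ray(c,uv); return c["p"]+d*(z-c["p"][2])/d[2]
def proj(c,P):
    x=c["K"]@(c["A"].T@(np.asarray(P)-c["p"])); return x[:2]/x[2]
def tri(c1,u1,c2,u2):
    d1,d2=ray(c1,u1),ray(c2,u2); s=np.linalg.lstsq(np.c_[d1,-d2],c2["p"]-c1["p"],rcond=None)[0]
    a,b=c1["p"]+s[0]*d1,c2["p"]+s[1]*d2; return (a+b)/2,np.linalg.norm(a-b)
def goto(P,yaw=None):
    "shift in tool cm to bring TCP to P, and yaw change in deg for jaw axis at world angle yaw (mod pi)"
    o=get_obs();M=rot(o["tool_rot"]);d=M.T@(np.asarray(P)-o["eef_pos"])*100
    a=np.arctan2(M[1,0],M[0,0]); out=[d.round(2)]
    if yaw is not None: e=(yaw-a+np.pi/2)%np.pi-np.pi/2; out.append(("yaw deg",round(-np.degrees(e),1)))
    print("t %.2f tcp %s jaw %.1f w %.3f q7 %.2f q1 %.2f F %s ->"%(o["t"],o["eef_pos"].round(4),np.degrees(a),o["gripper_width"],o["q"][6],o["q"][0],o["contact_force"].round(1)),*out)
E
python3 - <<'E'
from h import *
c=cam("top")
for n,u,z in [("base",(210,380),0),("tray",(197,210),.014),("blk",(289,243),.035),("axl",(113,208),.01),("axs",(337,239),.01),("wa",(171,149),.014),("wb",(235,153),.014),("ws",(204,150),.014),("sb",(122,163),.02),("cab",(160,110),0),("cabR",(375,111),0),("press",(90,150),0)]: print(n,plane(c,u,z).round(3))
im=c["img"][120:275,90:360]; cv2.imwrite("pics/c1.png",cv2.resize(im,None,fx=2.96,fy=2.96,interpolation=cv2.INTER_CUBIC))
E
```

```text
base [ 0.063 -0.003  0.   ]
tray [0.506 0.052 0.014]
blk [ 0.42  -0.204  0.035]
axl [0.507 0.29  0.01 ]
axs [ 0.435 -0.337  0.01 ]
wa [0.681 0.136 0.014]
wb [ 0.672 -0.049  0.014]
ws [0.679 0.04  0.014]
sb [0.635 0.272 0.02 ]
cab [0.804 0.18  0.   ]
cabR [ 0.812 -0.457  0.   ]
press [0.677 0.378 0.   ]
```

View pics/c1.png

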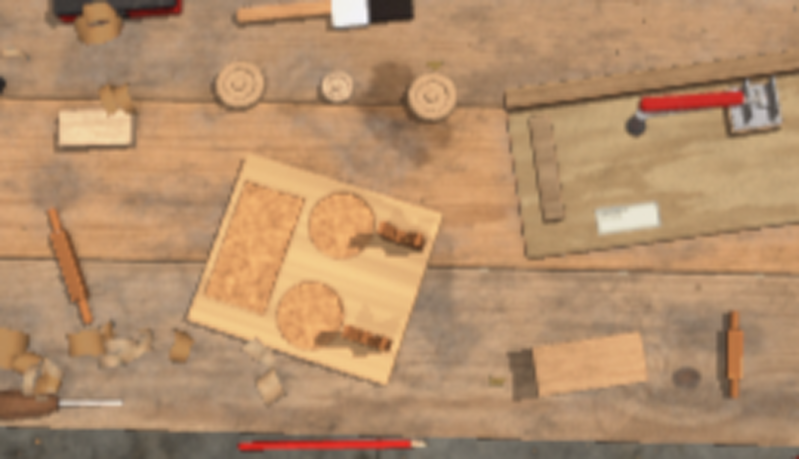

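```bash
python3 - <<'E'
from h import *
c=cam("top")
P=lambda x,y,z: plane(c,(90+x/2.96,120+y/2.96),z)
t=[P(*k,.014)for k in[(245,157),(440,213),(388,383),(187,320)]]
print("tray",np.mean(t,0),[np.linalg.norm(t[i]-t[i-1]).round(3) for i in range(4)],[np.degrees(np.arctan2(*(t[i]-t[i-1])[1::-1])).round(1) for i in range(4)])
b=[P(*k,.035)for k in[(531,348),(640,332),(647,382),(538,398)]]
print("blk",np.mean(b,0),[np.linalg.norm(b[i]-b[i-1]).round(3) for i in range(4)],[np.degrees(np.arctan2(*(b[i]-b[i-1])[1::-1])).round(1) for i in range(4)])
for n,k,z in[("r1",(341,225),.009),("r2",(310,315),.009),("rect",(254,247),.009),("wa",(240,85),.014),("wb",(432,97),.014)]:print(n,P(*k,z).round(4))
a,b=P(52,212,.007),P(88,321,.007);print("axle",(a+b)/2,np.linalg.norm(a-b),np.degrees(np.arctan2(*(b-a)[1::-1])))
goto([.42,-.2,.2],1.4)
E
```

```text
tray [0.50507856 0.05341111 0.014     ] [np.float64(0.163), np.float64(0.196), np.float64(0.166), np.float64(0.198)] [np.float64(-15.8), np.float64(-105.0), np.float64(164.9), np.float64(74.3)]
blk [ 0.41919156 -0.20363391  0.035     ] [np.float64(0.045), np.float64(0.1), np.float64(0.045), np.float64(0.099)] [np.float64(8.9), np.float64(-80.4), np.float64(-172.1), np.float64(99.6)]
r1 [0.5463 0.0312 0.009 ]
r2 [0.4602 0.0564 0.009 ]
rect [0.5234 0.1132 0.009 ]
wa [0.6814 0.1356 0.014 ]
wb [ 0.6728 -0.0519  0.014 ]
axle [0.50167875 0.28889232 0.007     ] 0.11259651766524494 -156.81902766863976
t 0.25 tcp [ 0.1772 -0.651   0.2308] jaw -74.8 w 0.997 q7 -0.08 q1 1.20 F [-0.2  0.1 -0.3] -> [-37.14 -35.27   3.11] ('yaw deg', np.float64(25.0))
```

```bash
A='{"tx":-2.85,"ty":-2.71,"tz":0.24}' ; unset A
python3 -m handwheel '[{"tx":-2.85,"ty":-2.71,"tz":0.24},{"tx":-2.85,"ty":-2.71,"tz":0.24},{"tx":-2.85,"ty":-2.71,"tz":0.24},{"tx":-2.85,"ty":-2.71,"tz":0.24},{"tx":-2.85,"ty":-2.71,"tz":0.24}]'
python3 -m handwheel '[{"tx":-2.85,"ty":-2.71,"tz":0.24},{"tx":-2.85,"ty":-2.71,"tz":0.24},{"tx":-2.85,"ty":-2.71,"tz":0.24},{"tx":-2.85,"ty":-2.71,"tz":0.24},{"tx":-2.85,"ty":-2.71,"tz":0.24}]'
python3 -m handwheel '[{"tx":-2.85,"ty":-2.71,"tz":0.24},{"tx":-2.85,"ty":-2.71,"tz":0.24},{"tx":-2.85,"ty":-2.71,"tz":0.24},{"yaw":-8},{"yaw":-8}]'
python3 -m handwheel '[{"yaw":-8.5},{"yaw":-8.5},{"yaw":-8.5},{"yaw":-8.5},{"yaw":-8.5}]'
python3 -m handwheel '[{"yaw":-8.5},{"yaw":-8.5},{"yaw":-7.7},{"yaw":0},{"yaw":0}]'
python3 - <<'E'
from h import *
goto([.4192,-.2036,.2],np.radians(8.4))
c=cam("wrist"); cv2.imwrite("pics/w1.png",c["img"]); np.save("w1.npy",c,allow_pickle=True)
E
```

```text
t 0.25 tcp [ 0.1772 -0.651   0.2308] jaw -74.8 w 0.997 q7 -0.08 q1 1.20 F [-0.2  0.1 -0.3] -> [-36.81 -35.1    3.11] ('yaw deg', np.float64(-83.2))invalid input
invalid input
invalid input
invalid input
invalid input
```

View pics/w1.png

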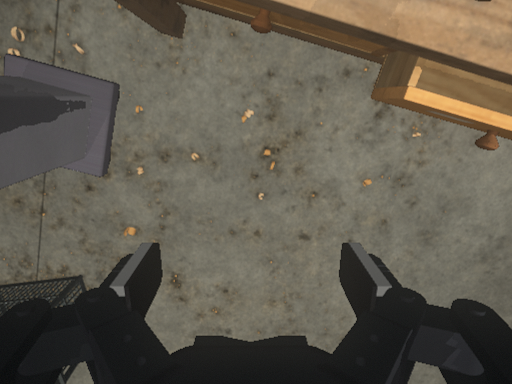

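```bash

python3 -m handwheel '[{"grip":8.5,"tx":-2.85,"ty":-2.71,"tz":0.24,"yaw":0},{"grip":8.5,"tx":-2.85,"ty":-2.71,"tz":0.24,"yaw":0},{"grip":8.5,"tx":-2.85,"ty":-2.71,"tz":0.24,"yaw":0},{"grip":8.5,"tx":-2.85,"ty":-2.71,"tz":0.24,"yaw":0},{"grip":8.5,"tx":-2.85,"ty":-2.71,"tz":0.24,"yaw":0}]' 
python3 -c "
from h import *
goto([.4192,-.2036,.2],np.radians(8.4))"
```

```text
t: 0.8
eef_pos: [0.2712, -0.4767, 0.2193]
tool_rot: [0.0, 0.795, -0.607, 0.0]
contact_force: [0.7, -0.3, 0.7]
gripper_width: 0.998
t 0.80 tcp [ 0.2712 -0.4767  0.2193] jaw -74.8 w 0.998 q7 -0.38 q1 0.98 F [ 0.7 -0.3  0.7] -> [-22.47 -21.45   1.93] ('yaw deg', np.float64(-83.2))
```

Works with all keys present.

```bash

python3 -m handwheel '[{"grip":8.5,"tx":-2.8,"ty":-2.68,"tz":0.24,"yaw":0},{"grip":8.5,"tx":-2.8,"ty":-2.68,"tz":0.24,"yaw":0},{"grip":8.5,"tx":-2.8,"ty":-2.68,"tz":0.24,"yaw":0},{"grip":8.5,"tx":-2.8,"ty":-2.68,"tz":0.24,"yaw":0},{"grip":8.5,"tx":-2.8,"ty":-2.68,"tz":0.24,"yaw":0}]' >/dev/null
python3 -m handwheel '[{"grip":8.5,"tx":-2.8,"ty":-2.68,"tz":0.24,"yaw":0},{"grip":8.5,"tx":-2.8,"ty":-2.68,"tz":0.24,"yaw":0},{"grip":8.5,"tx":-2.8,"ty":-2.68,"tz":0.24,"yaw":0},{"grip":8.5,"tx":0,"ty":0,"tz":0,"yaw":-8.3},{"grip":8.5,"tx":0,"ty":0,"tz":0,"yaw":-8.3}]' >/dev/null
python3 -m handwheel '[{"grip":8.5,"tx":0,"ty":0,"tz":0,"yaw":-8.3},{"grip":8.5,"tx":0,"ty":0,"tz":0,"yaw":-8.3},{"grip":8.5,"tx":0,"ty":0,"tz":0,"yaw":-8.3},{"grip":8.5,"tx":0,"ty":0,"tz":0,"yaw":-8.3},{"grip":8.5,"tx":0,"ty":0,"tz":0,"yaw":-8.3}]'  >/dev/null
python3 -m handwheel '[{"grip":8.5,"tx":0,"ty":0,"tz":0,"yaw":-8.3},{"grip":8.5,"tx":0,"ty":0,"tz":0,"yaw":-8.3},{"grip":8.5,"tx":0,"ty":0,"tz":0,"yaw":-8.3},{"grip":8.5,"tx":0,"ty":0,"tz":0,"yaw":0}]'
python3 - <<'E'
from h import *
goto([.4192,-.2036,.2],np.radians(8.4))
c=cam("wrist"); cv2.imwrite("pics/w2.png",c["img"]); np.save("w2.npy",c,allow_pickle=True)
E
```

```text
t: 2.7
eef_pos: [0.4186, -0.2059, 0.2002]
tool_rot: [0.0, 0.997, 0.072, 0.0]
contact_force: [-1.3, -0.8, 0.4]
gripper_width: 0.998
t 2.70 tcp [ 0.4186 -0.2059  0.2002] jaw 8.3 w 0.998 q7 0.36 q1 0.72 F [-1.3 -0.8  0.4] -> [ 0.09 -0.22  0.02] ('yaw deg', np.float64(-0.1))
```

View pics/w2.png

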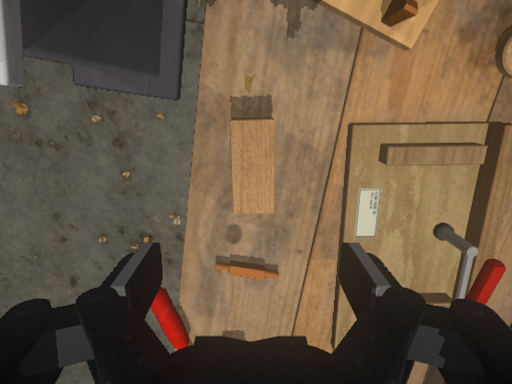

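```bash
python3 - <<'E'
from h import *
t=cam("top"); c=np.load("w2.npy",allow_pickle=True).item()
W=[(231,120),(273,118),(275,212),(234,213)]  # far(left img=+y)...
T=[(90+x/2.96,120+y/2.96) for x,y in [(538,398),(531,348),(640,332),(647,382)]]
for w,u in zip(W,T): print(tri(c,w,t,u),plane(c,w,.035).round(4),plane(t,u,.035).round(4))
Q=np.array([plane(c,w,.035) for w in W]);print(Q.mean(0)); d=(Q[1]+Q[2]-Q[0]-Q[3]);print(np.degrees(np.arctan2(d[1],d[0])))
E
```

```text
(array([ 0.38942201, -0.16034631, -0.01298886]), np.float64(0.002286053759709446)) [ 0.3926 -0.1572  0.035 ] [ 0.3887 -0.158   0.035 ]
(array([ 0.43435143, -0.15083766,  0.01784738]), np.float64(0.0015447224223725869)) [ 0.4334 -0.1493  0.035 ] [ 0.4331 -0.151   0.035 ]
(array([ 0.45169463, -0.25010736,  0.02776268]), np.float64(0.003048942934640165)) [ 0.4521 -0.2469  0.035 ] [ 0.4498 -0.2497  0.035 ]
(array([ 0.4068088 , -0.25669608,  0.02927417]), np.float64(0.0030811150736783774)) [ 0.4083 -0.2545  0.035 ] [ 0.4052 -0.2559  0.035 ]
[ 0.42163387 -0.20197654  0.035     ]
10.38800333279899
```

```bash

python3 -m handwheel '[{"grip":8.5,"tx":0.23,"ty":-0.26,"tz":4,"yaw":-1.2},{"grip":8.5,"tx":0,"ty":0,"tz":4.5,"yaw":0},{"grip":8.5,"tx":0,"ty":0,"tz":4.5,"yaw":0},{"grip":8.5,"tx":0,"ty":0,"tz":3.7,"yaw":0},{"grip":8.5,"tx":0,"ty":0,"tz":2.5,"yaw":0}]' 60
python3 -m handwheel '[{"grip":3.5,"tx":0,"ty":0,"tz":0,"yaw":0},{"grip":3.5,"tx":0,"ty":0,"tz":0,"yaw":0},{"grip":3.5,"tx":0,"ty":0,"tz":0,"yaw":0},{"grip":3.5,"tx":0,"ty":0,"tz":0,"yaw":0},{"grip":3.5,"tx":0,"ty":0,"tz":0,"yaw":0}]' 60
python3 -m handwheel '[{"grip":3.5,"tx":0,"ty":0,"tz":0,"yaw":0},{"grip":3.5,"tx":0,"ty":0,"tz":0,"yaw":0},{"grip":3.5,"tx":0,"ty":0,"tz":-1,"yaw":0},{"grip":3.5,"tx":0,"ty":0,"tz":-3,"yaw":0},{"grip":3.5,"tx":0,"ty":0,"tz":-3,"yaw":0}]' 60
python3 -m handwheel '[{"grip":3.5,"tx":0,"ty":0,"tz":-3,"yaw":0},{"grip":3.5,"tx":0,"ty":0,"tz":-3,"yaw":0},{"grip":3.5,"tx":0,"ty":0,"tz":-3,"yaw":0}]' 60
python3 - <<'E'
from h import *
M=np.array([np.cos(np.radians(-15.5)),np.sin(np.radians(-15.5))]);N=np.array([-M[1],M[0]])
for x,y in[(45,-10),(-45,-10),(0,62),(0,-72)]: print(np.array([.5051,.0534])+M*x/1e3+N*y/1e3)
goto([.5217,.1131,.168],np.radians(74.5))
E
```

```text
t: 3.3
eef_pos: [0.4194, -0.2024, 0.0057]
tool_rot: [-0.001, 0.997, 0.08, -0.001]
contact_force: [0.6, 0.0, 0.7]
gripper_width: 0.996
t: 3.8
eef_pos: [0.4219, -0.2034, 0.0097]
tool_rot: [0.001, 0.997, 0.082, 0.001]
contact_force: [-1.0, -0.5, 8.0]
gripper_width: 0.515
t: 4.3
eef_pos: [0.42, -0.2027, 0.0794]
tool_rot: [-0.0, 0.997, 0.082, -0.0]
contact_force: [1.3, -0.7, -0.2]
gripper_width: 0.518
t: 4.6
eef_pos: [0.4201, -0.2028, 0.1702]
tool_rot: [0.0, 0.997, 0.082, 0.0]
contact_force: [0.6, -0.2, -0.5]
gripper_width: 0.516
[0.54579099 0.03173797]
[0.45906425 0.05578942]
[0.52166878 0.11314509]
[ 0.48585884 -0.01598139]
t 4.60 tcp [ 0.4201 -0.2028  0.1702] jaw 9.4 w 0.516 q7 0.34 q1 0.72 F [ 0.6 -0.2 -0.5] -> [ 15.19 -29.5    0.22] ('yaw deg', np.float64(-65.1))
```

```bash

python3 -m handwheel '[{"grip":3.5,"tx":1.5,"ty":-2.9,"tz":0,"yaw":0},{"grip":3.5,"tx":1.5,"ty":-2.9,"tz":0,"yaw":0},{"grip":3.5,"tx":1.5,"ty":-2.9,"tz":0,"yaw":0},{"grip":3.5,"tx":1.5,"ty":-2.9,"tz":0,"yaw":0},{"grip":3.5,"tx":1.5,"ty":-2.9,"tz":0,"yaw":0}]' >/dev/null
python3 -m handwheel '[{"grip":3.5,"tx":1.5,"ty":-2.9,"tz":0,"yaw":0},{"grip":3.5,"tx":1.5,"ty":-2.9,"tz":0,"yaw":0},{"grip":3.5,"tx":1.5,"ty":-2.9,"tz":0,"yaw":0},{"grip":3.5,"tx":1.5,"ty":-2.9,"tz":0,"yaw":0},{"grip":3.5,"tx":1.5,"ty":-2.9,"tz":0,"yaw":0}]' >/dev/null
python3 -m handwheel '[{"grip":3.5,"tx":0,"ty":0,"tz":0,"yaw":-8.1},{"grip":3.5,"tx":0,"ty":0,"tz":0,"yaw":-8.1},{"grip":3.5,"tx":0,"ty":0,"tz":0,"yaw":-8.1},{"grip":3.5,"tx":0,"ty":0,"tz":0,"yaw":-8.1},{"grip":3.5,"tx":0,"ty":0,"tz":0,"yaw":-8.1}]' >/dev/null
python3 -m handwheel '[{"grip":3.5,"tx":0,"ty":0,"tz":0,"yaw":-8.1},{"grip":3.5,"tx":0,"ty":0,"tz":0,"yaw":-8.1},{"grip":3.5,"tx":0,"ty":0,"tz":0,"yaw":-8.1},{"grip":3.5,"tx":0,"ty":0,"tz":0,"yaw":0},{"grip":3.5,"tx":0,"ty":0,"tz":0,"yaw":0}]' 
python3 - <<'E'
from h import *
goto([.5217,.1131,.0],np.radians(74.5))
c=cam("wrist"); cv2.imwrite("pics/w3.png",c["img"]); np.save("w3.npy",c,allow_pickle=True)
E
```

```text
t: 6.6
eef_pos: [0.5209, 0.1074, 0.1686]
tool_rot: [0.0, 0.799, 0.602, 0.0]
contact_force: [1.0, -1.7, -0.8]
gripper_width: 0.514
t 6.60 tcp [0.5209 0.1074 0.1686] jaw 74.0 w 0.514 q7 0.62 q1 0.34 F [ 1.  -1.7 -0.8] -> [ 0.57 -0.09 16.86] ('yaw deg', np.float64(-0.5))
```

View pics/w3.png

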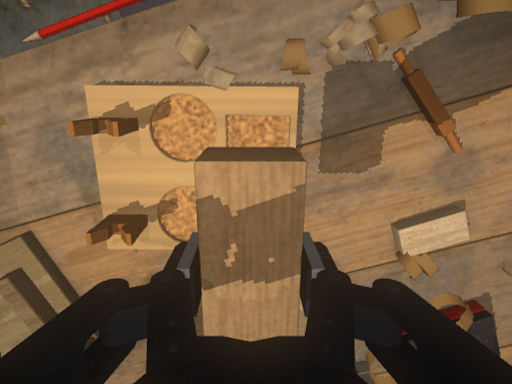

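```bash
python3 - <<'E'
from h import *
t=cam("top"); c=np.load("w3.npy",allow_pickle=True).item()
f=lambda x,y:(90+x/2.96,120+y/2.96)
for n,w,u,z in[("c--",(86,86),f(388,383),.014),("c-+",(298,86),f(187,320),.014),("r2",(184,127),f(310,315),.009)]:
    print(n,tri(c,w,t,u),plane(c,w,z),plane(t,u,z))
print("rect", plane(c,(226,116),.014),plane(c,(291,116),.014))
a,b=plane(c,(86,86),.014),plane(c,(298,86),.014);d=b-a;print(np.linalg.norm(d),np.degrees(np.arctan2(d[1],d[0])))
a,b=plane(c,(399,51),.007),plane(c,(457,149),.007);print("axle",(a+b)/2,np.linalg.norm(a-b),np.degrees(np.arctan2(*(b-a)[1::-1])))
print("axle ends tri",tri(c,(399,51),t,f(88,321)),tri(c,(457,149),t,f(52,212)))
E
```

```text
c-- (array([ 0.39852786, -0.01919319,  0.00688027]), np.float64(0.0009777789698540663)) [ 0.39926238 -0.01561179  0.014     ] [ 0.39893169 -0.02007849  0.014     ]
c-+ (array([ 0.45354347,  0.17555958, -0.00234008]), np.float64(6.635702994878113e-05)) [0.45331041 0.17312226 0.014     ] [0.45256429 0.17077029 0.014     ]
r2 (array([0.46012747, 0.05705031, 0.00533317]), np.float64(0.0006194791838552474)) [0.45969692 0.05793528 0.009     ] [0.46018371 0.05637097 0.009     ]
rect [0.46080467 0.10100194 0.014     ] [0.47782657 0.16046393 0.014     ]
0.19632047950394252 74.01980262409789
axle [0.50250266 0.29204441 0.007     ] 0.11501351905195434 22.201865446877804
axle ends tri (array([0.44870083, 0.25527123, 0.03817588]), np.float64(0.0015433018488026761)) (array([0.55115283, 0.30541691, 0.02050777]), np.float64(0.00035714462802111747))
```

```bash

python3 -m handwheel '[{"grip":3.5,"tx":0.73,"ty":-0.09,"tz":4,"yaw":-0.2},{"grip":3.5,"tx":0,"ty":0,"tz":4,"yaw":0},{"grip":3.5,"tx":0,"ty":0,"tz":3,"yaw":0},{"grip":3.5,"tx":0,"ty":0,"tz":2.5,"yaw":0},{"grip":3.5,"tx":0,"ty":0,"tz":0,"yaw":0}]'
python3 -m handwheel '[{"grip":3.5,"tx":0,"ty":0,"tz":0.7,"yaw":0},{"grip":3.5,"tx":0,"ty":0,"tz":0.7,"yaw":0},{"grip":3.5,"tx":0,"ty":0,"tz":0,"yaw":0},{"grip":3.5,"tx":0,"ty":0,"tz":0,"yaw":0}]'
```

```text
t: 7.2
eef_pos: [0.5198, 0.1142, 0.0304]
tool_rot: [-0.001, 0.797, 0.604, -0.003]
contact_force: [-0.6, 0.2, -0.2]
gripper_width: 0.517
t: 7.6
eef_pos: [0.5226, 0.1151, 0.0198]
tool_rot: [0.0, 0.797, 0.605, 0.0]
contact_force: [0.3, 0.8, -1.3]
gripper_width: 0.519
```

```bash

python3 -m handwheel '[{"grip":6.5,"tx":0,"ty":0,"tz":0.1,"yaw":0},{"grip":6.5,"tx":0,"ty":0,"tz":0,"yaw":0},{"grip":6.5,"tx":0,"ty":0,"tz":0,"yaw":0},{"grip":6.5,"tx":0,"ty":0,"tz":-3,"yaw":0},{"grip":6.5,"tx":0,"ty":0,"tz":-4,"yaw":0}]'
python3 -m handwheel '[{"grip":8.5,"tx":0,"ty":0,"tz":-4,"yaw":0},{"grip":8.5,"tx":0,"ty":0,"tz":-4,"yaw":0},{"grip":8.5,"tx":0,"ty":0,"tz":-3,"yaw":0},{"grip":8.5,"tx":0,"ty":0,"tz":0,"yaw":0}]'
python3 - <<'E'
from h import *
goto([.675,.135,.17],np.radians(74.5))
c=cam("wrist"); cv2.imwrite("pics/w4.png",c["img"]); np.save("w4.npy",c,allow_pickle=True)
E
```

```text
t: 8.1
eef_pos: [0.5207, 0.1146, 0.0875]
tool_rot: [-0.001, 0.796, 0.605, -0.002]
contact_force: [0.6, -0.8, -0.1]
gripper_width: 0.762
t: 8.5
eef_pos: [0.5246, 0.1163, 0.2026]
tool_rot: [0.002, 0.796, 0.605, 0.004]
contact_force: [0.8, -0.5, 0.1]
gripper_width: 0.998
t 8.50 tcp [0.5246 0.1163 0.2026] jaw 74.4 w 0.998 q7 0.64 q1 0.35 F [ 0.8 -0.5  0.1] -> [ 5.83 13.96  3.38] ('yaw deg', np.float64(-0.1))
```

View pics/w4.png

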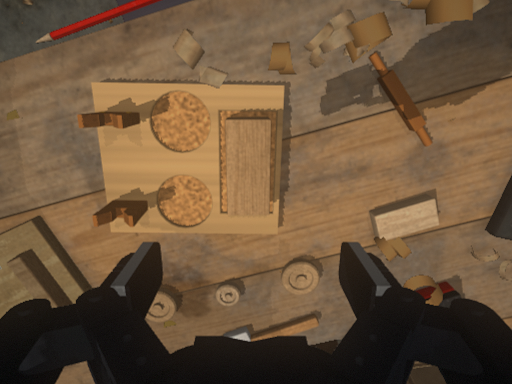

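```bash
python3 - <<'E'
from h import *
t=cam("top"); c=np.load("w4.npy",allow_pickle=True).item()
f=lambda x,y:(90+x/2.96,120+y/2.96)
for n,w,u,z in[("wa",(300,276),f(240,85),.014),("wb",(160,306),f(432,97),.014),("ws",(229,294),f(337,87),.014),("r2",(181,121),f(310,315),.009),("r1",(185,201),f(341,225),.009)]:
    print(n,tri(c,w,t,u),plane(c,w,z),plane(t,u,z))
cs=[(94,84),(285,85),(277,234),(112,234)];Q=np.array([plane(c,w,.014) for w in cs]);print("tray",Q.mean(0),Q.round(4).tolist())
B=np.array([plane(c,w,.044) for w in[(226,117),(270,119),(271,216),(226,215)]]);print("blk",B.mean(0))
a,b=plane(c,(376,56),.007),plane(c,(428,143),.007);print("axle",(a+b)/2,np.linalg.norm(a-b),np.degrees(np.arctan2(*(b-a)[1::-1])))
goto([.6814,.137,.15],np.radians(74.5))
E
```

```text
wa (array([0.68437278, 0.13857796, 0.00502821]), np.float64(0.0014293261225003717)) [0.67876314 0.13907964 0.014     ] [0.68136556 0.13563451 0.014     ]
wb (array([ 0.67682827, -0.05027116,  0.00603699]), np.float64(0.004100355888008686)) [ 0.67354481 -0.04515161  0.014     ] [ 0.67278066 -0.05194085  0.014     ]
ws (array([0.68444768, 0.04304127, 0.00599027]), np.float64(0.002649576983943302)) [0.68014466 0.04597269 0.014     ] [0.68110161 0.04080669 0.014     ]
r2 (array([0.45999657, 0.05701881, 0.0056222 ]), np.float64(0.0008440296385206441)) [0.45950287 0.05786209 0.009     ] [0.46018371 0.05637097 0.009     ]
r1 (array([0.54699885, 0.03150269, 0.00830813]), np.float64(0.001146375992074259)) [0.54737556 0.03183622 0.009     ] [0.54633376 0.03122844 0.009     ]
tray [0.50779029 0.05520783 0.014     ] [[0.4003, -0.0146, 0.014], [0.4538, 0.1742, 0.014], [0.615, 0.1254, 0.014], [0.5621, -0.0641, 0.014]]
blk [0.52224967 0.11585634 0.044     ]
axle [0.50360361 0.29259086 0.007     ] 0.11265552765557711 22.142836505184196
t 8.60 tcp [0.5224 0.1149 0.1985] jaw 74.4 w 0.994 q7 0.64 q1 0.35 F [-0.3 -0.7 -0.7] -> [ 6.41 14.72  4.87] ('yaw deg', np.float64(-0.1))
```

```bash

python3 -m handwheel '[{"grip":8.5,"tx":1.6,"ty":3.65,"tz":2,"yaw":0},{"grip":8.5,"tx":1.6,"ty":3.65,"tz":2,"yaw":0},{"grip":8.5,"tx":1.6,"ty":3.65,"tz":2,"yaw":0},{"grip":8.5,"tx":1.57,"ty":3.63,"tz":2,"yaw":0},{"grip":8.5,"tx":0,"ty":0,"tz":1.9,"yaw":0}]' 40
python3 -m handwheel '[{"grip":8.5,"tx":0,"ty":0,"tz":3,"yaw":0},{"grip":8.5,"tx":0,"ty":0,"tz":0,"yaw":0}]' 
python3 - <<'E'
from h import *
goto([.680,.137,.0035],np.radians(74.5))
E
```

```text
t: 9.1
eef_pos: [0.6826, 0.1372, 0.0952]
tool_rot: [-0.0, 0.797, 0.604, -0.0]
contact_force: [0.1, -0.4, -0.4]
gripper_width: 0.994
t: 9.3
eef_pos: [0.6753, 0.136, 0.0627]
tool_rot: [-0.002, 0.796, 0.605, -0.005]
contact_force: [-0.7, 0.3, -1.0]
gripper_width: 0.998
t 9.30 tcp [0.6753 0.136  0.0627] jaw 74.5 w 0.998 q7 0.59 q1 0.16 F [-0.7  0.3 -1. ] -> [0.26 0.48 5.92] ('yaw deg', np.float64(-0.0))
```

```bash

python3 -m handwheel '[{"grip":8.5,"tx":0,"ty":0,"tz":2,"yaw":0},{"grip":8.5,"tx":0,"ty":0,"tz":0,"yaw":0},{"grip":8.5,"tx":0,"ty":0,"tz":0,"yaw":0},{"grip":8.5,"tx":0,"ty":0,"tz":0,"yaw":0}]' 
python3 - <<'E'
from h import *
goto([.680,.137,.0035],np.radians(74.5))
E
```

```text
t: 9.7
eef_pos: [0.6803, 0.1375, 0.0504]
tool_rot: [0.0, 0.796, 0.605, 0.001]
contact_force: [-0.2, -0.7, -0.2]
gripper_width: 0.993
t 9.70 tcp [0.6803 0.1375 0.0504] jaw 74.4 w 0.993 q7 0.58 q1 0.16 F [-0.2 -0.7 -0.2] -> [-0.06 -0.02  4.69] ('yaw deg', np.float64(-0.1))
```

```bash

python3 -m handwheel '[{"grip":8.5,"tx":0,"ty":0,"tz":2.5,"yaw":0},{"grip":8.5,"tx":0,"ty":0,"tz":2.2,"yaw":0},{"grip":8.5,"tx":0,"ty":0,"tz":0,"yaw":0},{"grip":8.5,"tx":0,"ty":0,"tz":0,"yaw":0}]' 
python3 -m handwheel '[{"grip":4.0,"tx":0,"ty":0,"tz":0,"yaw":0},{"grip":4.0,"tx":0,"ty":0,"tz":0,"yaw":0},{"grip":4.0,"tx":0,"ty":0,"tz":0,"yaw":0},{"grip":4.0,"tx":0,"ty":0,"tz":0,"yaw":0},{"grip":4.0,"tx":0,"ty":0,"tz":0,"yaw":0}]' 
python3 -m handwheel '[{"grip":4.0,"tx":0,"ty":0,"tz":0,"yaw":0},{"grip":4.0,"tx":0,"ty":0,"tz":0,"yaw":0},{"grip":4.0,"tx":0,"ty":0,"tz":-2,"yaw":0},{"grip":4.0,"tx":0,"ty":0,"tz":-4,"yaw":0},{"grip":4.0,"tx":0,"ty":0,"tz":-4,"yaw":0}]' 
python3 -m handwheel '[{"grip":4.0,"tx":0,"ty":0,"tz":-2,"yaw":0},{"grip":4.0,"tx":0,"ty":0,"tz":0,"yaw":0}]' 
python3 - <<'E'
from h import *
goto([.5468,.0315,.12],np.radians(-15.6))
c=cam("wrist"); cv2.imwrite("pics/w5.png",c["img"])
E
```

```text
t: 10.1
eef_pos: [0.6801, 0.1375, 0.0031]
tool_rot: [0.0, 0.796, 0.605, 0.0]
contact_force: [-0.8, 0.3, 0.2]
gripper_width: 0.998
t: 10.6
eef_pos: [0.6804, 0.1374, 0.0038]
tool_rot: [0.001, 0.796, 0.605, 0.001]
contact_force: [-1.4, -1.2, 7.2]
gripper_width: 0.511
t: 11.1
eef_pos: [0.6793, 0.1373, 0.1041]
tool_rot: [-0.0, 0.796, 0.605, -0.0]
contact_force: [0.9, 0.3, 0.8]
gripper_width: 0.506
t: 11.3
eef_pos: [0.6819, 0.1384, 0.1272]
tool_rot: [0.001, 0.796, 0.605, 0.003]
contact_force: [-0.6, 0.3, 0.1]
gripper_width: 0.508
t 11.30 tcp [0.6819 0.1384 0.1272] jaw 74.4 w 0.508 q7 0.62 q1 0.18 F [-0.6  0.3  0.1] -> [-13.93 -10.15   0.61] ('yaw deg', np.float64(-90.0))
```

View pics/w5.png

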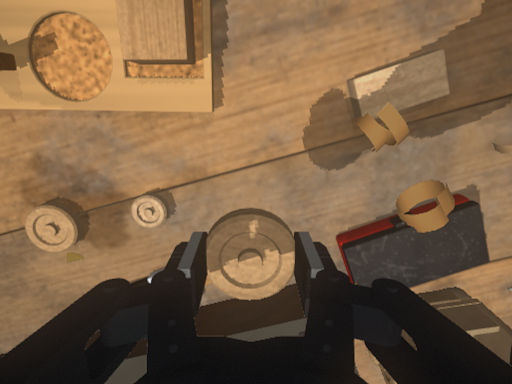

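```bash

python3 -m handwheel '[{"grip":4.0,"tx":-2.79,"ty":-2.03,"tz":0,"yaw":0},{"grip":4.0,"tx":-2.79,"ty":-2.03,"tz":0,"yaw":0},{"grip":4.0,"tx":-2.79,"ty":-2.03,"tz":0,"yaw":0},{"grip":4.0,"tx":-2.79,"ty":-2.03,"tz":0,"yaw":0},{"grip":4.0,"tx":-2.77,"ty":-2.03,"tz":0,"yaw":0}]' >/dev/null
python3 -m handwheel '[{"grip":4.0,"tx":0,"ty":0,"tz":0,"yaw":8.2},{"grip":4.0,"tx":0,"ty":0,"tz":0,"yaw":8.2},{"grip":4.0,"tx":0,"ty":0,"tz":0,"yaw":8.2},{"grip":4.0,"tx":0,"ty":0,"tz":0,"yaw":8.2},{"grip":4.0,"tx":0,"ty":0,"tz":0,"yaw":8.2}]' >/dev/null
python3 -m handwheel '[{"grip":4.0,"tx":0,"ty":0,"tz":0,"yaw":8.2},{"grip":4.0,"tx":0,"ty":0,"tz":0,"yaw":8.2},{"grip":4.0,"tx":0,"ty":0,"tz":0,"yaw":8.2},{"grip":4.0,"tx":0,"ty":0,"tz":0,"yaw":8.2},{"grip":4.0,"tx":0,"ty":0,"tz":0,"yaw":8.2}]' >/dev/null
python3 -m handwheel '[{"grip":4.0,"tx":0,"ty":0,"tz":0,"yaw":8},{"grip":4.0,"tx":0,"ty":0,"tz":0,"yaw":0},{"grip":4.0,"tx":0,"ty":0,"tz":0,"yaw":0}]' 
python3 - <<'E'
from h import *
goto([.5468,.0315,.0135],np.radians(-15.6))
E
```

```text
t: 13.15
eef_pos: [0.5438, 0.0302, 0.1213]
tool_rot: [0.0, 0.991, -0.134, -0.001]
contact_force: [0.8, 0.4, -0.3]
gripper_width: 0.508
t 13.15 tcp [0.5438 0.0302 0.1213] jaw -15.4 w 0.508 q7 -0.66 q1 0.17 F [ 0.8  0.4 -0.3] -> [ 0.27 -0.22 10.78] ('yaw deg', np.float64(0.2))
```

```bash

python3 -m handwheel '[{"grip":4.0,"tx":0.27,"ty":-0.22,"tz":3,"yaw":0},{"grip":4.0,"tx":0,"ty":0,"tz":3,"yaw":0},{"grip":4.0,"tx":0,"ty":0,"tz":2.5,"yaw":0},{"grip":4.0,"tx":0,"ty":0,"tz":1,"yaw":0},{"grip":4.0,"tx":0,"ty":0,"tz":0,"yaw":0}]'
python3 -m handwheel '[{"grip":4.0,"tx":0,"ty":0,"tz":0.7,"yaw":0},{"grip":4.0,"tx":0,"ty":0,"tz":0.5,"yaw":0},{"grip":4.0,"tx":0,"ty":0,"tz":0,"yaw":0},{"grip":4.0,"tx":0,"ty":0,"tz":0,"yaw":0}]'
python3 -m handwheel '[{"grip":6.5,"tx":0,"ty":0,"tz":0,"yaw":0},{"grip":6.5,"tx":0,"ty":0,"tz":0,"yaw":0},{"grip":6.5,"tx":0,"ty":0,"tz":0,"yaw":0},{"grip":6.5,"tx":0,"ty":0,"tz":-2,"yaw":0},{"grip":6.5,"tx":0,"ty":0,"tz":-4,"yaw":0}]'
python3 -m handwheel '[{"grip":8.5,"tx":0,"ty":0,"tz":-4,"yaw":0},{"grip":8.5,"tx":0,"ty":0,"tz":-3,"yaw":0},{"grip":8.5,"tx":0,"ty":0,"tz":0,"yaw":0}]'
python3 - <<'E'
from h import *
goto([.674,-.049,.06],np.radians(-15.6))
c=cam("wrist"); cv2.imwrite("pics/w6.png",c["img"]); np.save("w6.npy",c,allow_pickle=True)
E
```

```text
t: 13.65
eef_pos: [0.5465, 0.0316, 0.0257]
tool_rot: [0.0, 0.991, -0.135, -0.002]
contact_force: [0.2, -0.1, -1.0]
gripper_width: 0.512
t: 14.05
eef_pos: [0.548, 0.0317, 0.0156]
tool_rot: [-0.0, 0.991, -0.135, 0.0]
contact_force: [0.0, 0.3, -1.1]
gripper_width: 0.504
t: 14.55
eef_pos: [0.5454, 0.0314, 0.0734]
tool_rot: [0.001, 0.991, -0.135, -0.003]
contact_force: [0.8, 1.3, 0.3]
gripper_width: 0.761
t: 14.85
eef_pos: [0.5507, 0.0323, 0.1497]
tool_rot: [-0.001, 0.991, -0.136, 0.004]
contact_force: [-0.2, 0.1, 0.5]
gripper_width: 0.998
t 14.85 tcp [0.5507 0.0323 0.1497] jaw -15.6 w 0.998 q7 -0.65 q1 0.18 F [-0.2  0.1  0.5] -> [13.99  4.55  9.06] ('yaw deg', np.float64(0.0))
```

View pics/w6.png

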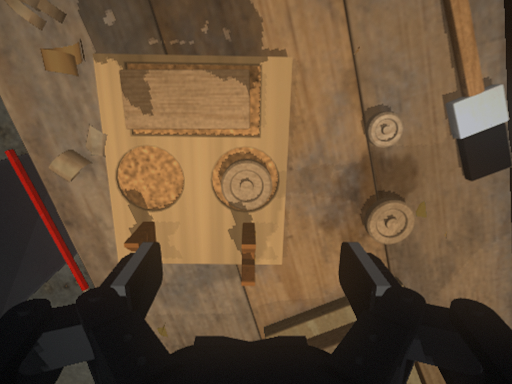

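```bash
python3 - <<'E'
from h import *
c=np.load("w6.npy",allow_pickle=True).item()
for n,w,z in[("w in r1",(246,184),.023),("r1",(245,179),.014),("r2",(151,178),.014),("wb",(389,220),.014),("ws",(385,129),.014)]: print(n,plane(c,w,z).round(4))
g=cv2.resize(c["img"][140:225,200:290],None,fx=6,fy=6,interpolation=cv2.INTER_CUBIC);cv2.imwrite("pics/w6c.png",g)
goto([.674,-.047,.05],np.radians(-15.6))
E
```

```text
w in r1 [0.5474 0.0307 0.023 ]
r1 [0.5471 0.0332 0.014 ]
r2 [0.462  0.0581 0.014 ]
wb [ 0.673  -0.0457  0.014 ]
ws [0.682  0.0441 0.014 ]
t 14.90 tcp [0.5492 0.0318 0.1473] jaw -15.6 w 0.995 q7 -0.65 q1 0.18 F [-0.6 -1.5 -1. ] -> [14.09  4.25  9.79] ('yaw deg', np.float64(0.0))
```

View pics/w6c.png

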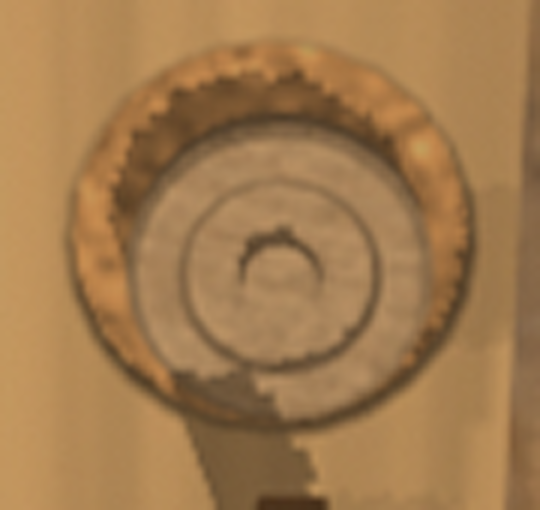

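```bash

python3 -m handwheel '[{"grip":8.5,"tx":3.5,"ty":1.06,"tz":1.5,"yaw":0},{"grip":8.5,"tx":3.5,"ty":1.06,"tz":1.5,"yaw":0},{"grip":8.5,"tx":3.5,"ty":1.06,"tz":1.5,"yaw":0},{"grip":8.5,"tx":3.5,"ty":1.06,"tz":1.5,"yaw":0},{"grip":8.5,"tx":0,"ty":0,"tz":2,"yaw":0}]' 
python3 -m handwheel '[{"grip":8.5,"tx":0,"ty":0,"tz":1.8,"yaw":0},{"grip":8.5,"tx":0,"ty":0,"tz":0,"yaw":0},{"grip":8.5,"tx":0,"ty":0,"tz":0,"yaw":0},{"grip":8.5,"tx":0,"ty":0,"tz":0,"yaw":0}]' 
python3 - <<'E'
from h import *
goto([.673,-.047,.0035],np.radians(-15.6))
E
```

```text
t: 15.4
eef_pos: [0.6743, -0.0513, 0.0631]
tool_rot: [0.001, 0.99, -0.138, 0.001]
contact_force: [-0.6, -0.3, -0.2]
gripper_width: 0.998
t: 15.8
eef_pos: [0.6715, -0.0459, 0.0481]
tool_rot: [-0.0, 0.991, -0.135, 0.001]
contact_force: [0.3, 0.0, 0.3]
gripper_width: 1.002
t 15.80 tcp [ 0.6715 -0.0459  0.0481] jaw -15.5 w 1.002 q7 -0.54 q1 0.22 F [0.3 0.  0.3] -> [0.17 0.07 4.46] ('yaw deg', np.float64(0.1))
```

```bash

python3 -m handwheel '[{"grip":8.5,"tx":0.17,"ty":0.12,"tz":2.4,"yaw":0},{"grip":8.5,"tx":0,"ty":0,"tz":2.1,"yaw":0},{"grip":8.5,"tx":0,"ty":0,"tz":0,"yaw":0},{"grip":8.5,"tx":0,"ty":0,"tz":0,"yaw":0}]' 
python3 -m handwheel '[{"grip":4.0,"tx":0,"ty":0,"tz":0,"yaw":0},{"grip":4.0,"tx":0,"ty":0,"tz":0,"yaw":0},{"grip":4.0,"tx":0,"ty":0,"tz":0,"yaw":0},{"grip":4.0,"tx":0,"ty":0,"tz":0,"yaw":0},{"grip":4.0,"tx":0,"ty":0,"tz":0,"yaw":0}]' 
python3 -m handwheel '[{"grip":4.0,"tx":0,"ty":0,"tz":0,"yaw":0},{"grip":4.0,"tx":0,"ty":0,"tz":0,"yaw":0},{"grip":4.0,"tx":0,"ty":0,"tz":-2,"yaw":0},{"grip":4.0,"tx":0,"ty":0,"tz":-4,"yaw":0},{"grip":4.0,"tx":0,"ty":0,"tz":-4,"yaw":0}]' 
python3 -m handwheel '[{"grip":4.0,"tx":0,"ty":0,"tz":-2,"yaw":0},{"grip":4.0,"tx":0,"ty":0,"tz":0,"yaw":0},{"grip":4.0,"tx":0,"ty":0,"tz":0,"yaw":0}]' 
python3 - <<'E'
from h import *
goto([.4608,.0572,.12],np.radians(-15.6))
c=cam("wrist"); cv2.imwrite("pics/w7.png",c["img"])
E
```

```text
t: 16.2
eef_pos: [0.6729, -0.048, 0.0032]
tool_rot: [-0.0, 0.991, -0.135, 0.0]
contact_force: [0.5, 0.3, -0.7]
gripper_width: 0.996
t: 16.7
eef_pos: [0.6733, -0.0483, 0.0038]
tool_rot: [0.0, 0.991, -0.136, 0.001]
contact_force: [-2.7, -0.4, 7.1]
gripper_width: 0.527
t: 17.2
eef_pos: [0.6719, -0.0483, 0.103]
tool_rot: [0.0, 0.991, -0.135, -0.001]
contact_force: [0.7, -0.4, -0.6]
gripper_width: 0.524
t: 17.5
eef_pos: [0.6725, -0.0484, 0.1225]
tool_rot: [0.0, 0.991, -0.136, 0.0]
contact_force: [-0.9, -1.0, -0.5]
gripper_width: 0.524
t 17.50 tcp [ 0.6725 -0.0484  0.1225] jaw -15.6 w 0.524 q7 -0.50 q1 0.25 F [-0.9 -1.  -0.5] -> [-23.23  -4.49   0.23] ('yaw deg', np.float64(0.0))
```

View pics/w7.png

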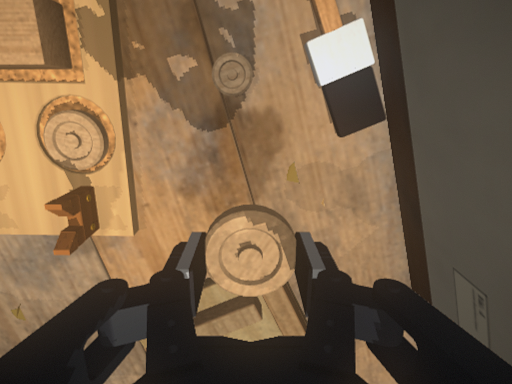

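```bash

python3 -m handwheel '[{"grip":4.0,"tx":-3.9,"ty":-0.75,"tz":0,"yaw":0},{"grip":4.0,"tx":-3.9,"ty":-0.75,"tz":0,"yaw":0},{"grip":4.0,"tx":-3.9,"ty":-0.75,"tz":0,"yaw":0},{"grip":4.0,"tx":-3.9,"ty":-0.75,"tz":0,"yaw":0},{"grip":4.0,"tx":-3.9,"ty":-0.75,"tz":0,"yaw":0}]' >/dev/null
python3 -m handwheel '[{"grip":4.0,"tx":-3.73,"ty":-0.74,"tz":0,"yaw":0},{"grip":4.0,"tx":0,"ty":0,"tz":2.5,"yaw":0},{"grip":4.0,"tx":0,"ty":0,"tz":2.5,"yaw":0},{"grip":4.0,"tx":0,"ty":0,"tz":0,"yaw":0},{"grip":4.0,"tx":0,"ty":0,"tz":0,"yaw":0}]' 
python3 -c "
from h import *
goto([.4608,.0572,.0135],np.radians(-15.6))"
```

```text
t: 18.55
eef_pos: [0.46, 0.0572, 0.0715]
tool_rot: [0.0, 0.991, -0.135, -0.001]
contact_force: [0.1, -0.2, 0.3]
gripper_width: 0.521
t 18.55 tcp [0.46   0.0572 0.0715] jaw -15.6 w 0.521 q7 -0.80 q1 0.11 F [ 0.1 -0.2  0.3] -> [ 0.09 -0.02  5.8 ] ('yaw deg', np.float64(0.0))
```

```bash

python3 -m handwheel '[{"grip":4.0,"tx":0.05,"ty":0,"tz":2.5,"yaw":0},{"grip":4.0,"tx":0,"ty":0,"tz":2,"yaw":0},{"grip":4.0,"tx":0,"ty":0,"tz":1,"yaw":0},{"grip":4.0,"tx":0,"ty":0,"tz":0.2,"yaw":0},{"grip":4.0,"tx":0,"ty":0,"tz":0,"yaw":0}]'
python3 -m handwheel '[{"grip":6.5,"tx":0,"ty":0,"tz":0,"yaw":0},{"grip":6.5,"tx":0,"ty":0,"tz":0,"yaw":0},{"grip":6.5,"tx":0,"ty":0,"tz":0,"yaw":0},{"grip":6.5,"tx":0,"ty":0,"tz":-2,"yaw":0},{"grip":6.5,"tx":0,"ty":0,"tz":-4,"yaw":0}]'
python3 -m handwheel '[{"grip":8.5,"tx":0,"ty":0,"tz":-4,"yaw":0},{"grip":8.5,"tx":0,"ty":0,"tz":-4,"yaw":0},{"grip":8.5,"tx":0,"ty":0,"tz":0,"yaw":0},{"grip":8.5,"tx":0,"ty":0,"tz":0,"yaw":0}]'
python3 - <<'E'
from h import *
goto([.503,.2915,.16],np.radians(-67.5))
c=cam("wrist"); cv2.imwrite("pics/w8.png",c["img"]); np.save("w8.npy",c,allow_pickle=True)
E
```

```text
t: 19.05
eef_pos: [0.4617, 0.0573, 0.0156]
tool_rot: [-0.0, 0.991, -0.136, 0.0]
contact_force: [-0.6, 0.9, -0.5]
gripper_width: 0.522
t: 19.55
eef_pos: [0.4593, 0.0568, 0.0741]
tool_rot: [0.001, 0.991, -0.135, -0.003]
contact_force: [0.3, -0.9, 0.1]
gripper_width: 0.761
t: 19.95
eef_pos: [0.4618, 0.057, 0.1561]
tool_rot: [-0.0, 0.991, -0.136, 0.001]
contact_force: [-0.6, 0.0, 0.0]
gripper_width: 0.993
t 19.95 tcp [0.4618 0.057  0.1561] jaw -15.6 w 0.993 q7 -0.70 q1 0.18 F [-0.6  0.   0. ] -> [ -2.34 -23.69  -0.38] ('yaw deg', np.float64(51.9))
```

View pics/w8.png

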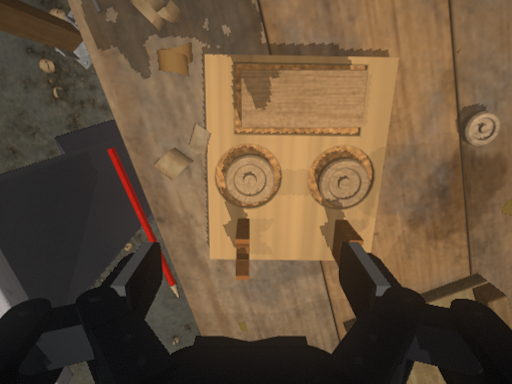

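```bash

python3 -m handwheel '[{"grip":8.5,"tx":-0.39,"ty":-3.95,"tz":0,"yaw":0},{"grip":8.5,"tx":-0.39,"ty":-3.95,"tz":0,"yaw":0},{"grip":8.5,"tx":-0.39,"ty":-3.95,"tz":0,"yaw":0},{"grip":8.5,"tx":-0.39,"ty":-3.95,"tz":0,"yaw":0},{"grip":8.5,"tx":-0.39,"ty":-3.95,"tz":0,"yaw":0}]' >/dev/null
python3 -m handwheel '[{"grip":8.5,"tx":-0.39,"ty":-3.95,"tz":0,"yaw":0},{"grip":8.5,"tx":0,"ty":0,"tz":0,"yaw":7.4},{"grip":8.5,"tx":0,"ty":0,"tz":0,"yaw":7.4},{"grip":8.5,"tx":0,"ty":0,"tz":0,"yaw":7.4},{"grip":8.5,"tx":0,"ty":0,"tz":0,"yaw":7.4}]' >/dev/null
python3 -m handwheel '[{"grip":8.5,"tx":0,"ty":0,"tz":0,"yaw":7.4},{"grip":8.5,"tx":0,"ty":0,"tz":0,"yaw":7.4},{"grip":8.5,"tx":0,"ty":0,"tz":0,"yaw":7.4},{"grip":8.5,"tx":0,"ty":0,"tz":0,"yaw":0},{"grip":8.5,"tx":0,"ty":0,"tz":0,"yaw":0}]'
python3 - <<'E'
from h import *
goto([.503,.2915,.16],np.radians(-67.5))
c=cam("wrist"); cv2.imwrite("pics/w9.png",c["img"]); np.save("w9.npy",c,allow_pickle=True)
d=np.load("w8.npy",allow_pickle=True).item()
for n,w,z in[("TL",(205,55),.014),("TR",(398,57),.014),("BL",(209,258),.014),("r2",(248,176),.014),("r1",(341,177),.014)]: print(n,plane(d,w,z).round(4))
E
```

```text
t: 21.5
eef_pos: [0.5016, 0.2914, 0.1537]
tool_rot: [0.001, 0.833, -0.553, -0.0]
contact_force: [-0.6, -0.0, 0.3]
gripper_width: 0.994
t 21.50 tcp [0.5016 0.2914 0.1537] jaw -67.2 w 0.994 q7 -1.96 q1 -0.37 F [-0.6 -0.   0.3] -> [ 0.04 -0.13 -0.63] ('yaw deg', np.float64(0.3))
TL [0.4539 0.172  0.014 ]
TR [0.6143 0.1257 0.014 ]
BL [ 0.397  -0.0163  0.014 ]
r2 [0.4605 0.0583 0.014 ]
r1 [0.547  0.0331 0.014 ]
```

View pics/w9.png

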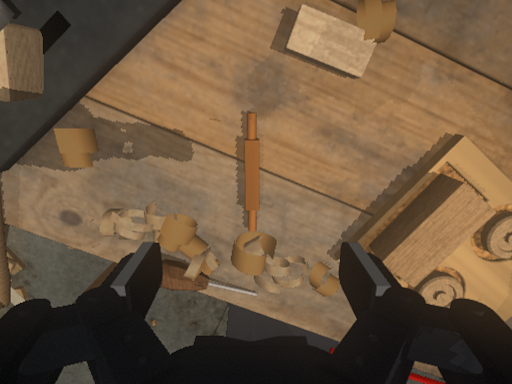

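```bash
python3 - <<'E'
from h import *
c=np.load("w9.npy",allow_pickle=True).item();t=cam("top");f=lambda x,y:(90+x/2.96,120+y/2.96)
a,b=plane(c,(252,113),.008),plane(c,(253,234),.008);print("ends",a,b,(a+b)/2,np.linalg.norm(a-b),np.degrees(np.arctan2(*(a-b)[1::-1])))
a2,b2=plane(c,(252,139),.014),plane(c,(252.5,211),.014);print("mid",(a2+b2)/2,np.linalg.norm(a2-b2),np.degrees(np.arctan2(*(a2-b2)[1::-1])))
print(tri(c,(252,113),t,f(52,212)),tri(c,(253,234),t,f(88,321)))
goto([*((a+b)/2)[:2],.0025],np.radians(-67.4))
E
```

```text
ends [0.55699453 0.31300443 0.008     ] [0.44501576 0.26438265 0.008     ] [0.50100515 0.28869354 0.008     ] 0.12207916970552332 23.470746003317814
mid [0.50312524 0.28993287 0.014     ] 0.07117798881571169 23.38293723342339
(array([0.5555488 , 0.31329453, 0.00055979]), np.float64(0.0024003153189781665)) (array([0.44863926, 0.26486341, 0.01405696]), np.float64(0.0023726113514531606))
t 21.60 tcp [0.5019 0.2916 0.1543] jaw -67.2 w 0.996 q7 -1.96 q1 -0.37 F [-0.4  0.1 -1.3] -> [ 0.23  0.18 15.18] ('yaw deg', np.float64(0.2))
```

```bash

python3 -m handwheel '[{"grip":8.5,"tx":0.17,"ty":0,"tz":4,"yaw":-0.6},{"grip":8.5,"tx":0,"ty":0,"tz":4,"yaw":0},{"grip":8.5,"tx":0,"ty":0,"tz":4,"yaw":0},{"grip":8.5,"tx":0,"ty":0,"tz":0,"yaw":0},{"grip":8.5,"tx":0,"ty":0,"tz":0,"yaw":0}]' 40
python3 -m handwheel '[{"grip":8.5,"tx":0,"ty":0,"tz":2,"yaw":0},{"grip":8.5,"tx":0,"ty":0,"tz":1.1,"yaw":0},{"grip":8.5,"tx":0,"ty":0,"tz":0,"yaw":0},{"grip":8.5,"tx":0,"ty":0,"tz":0,"yaw":0},{"grip":8.5,"tx":0,"ty":0,"tz":0,"yaw":0}]'
python3 -m handwheel '[{"grip":0.8,"tx":0,"ty":0,"tz":0,"yaw":0},{"grip":0.8,"tx":0,"ty":0,"tz":0,"yaw":0},{"grip":0.8,"tx":0,"ty":0,"tz":0,"yaw":0},{"grip":0.8,"tx":0,"ty":0,"tz":0,"yaw":0},{"grip":0.8,"tx":0,"ty":0,"tz":0,"yaw":0}]'
python3 -m handwheel '[{"grip":0.8,"tx":0,"ty":0,"tz":0,"yaw":0},{"grip":0.8,"tx":0,"ty":0,"tz":0,"yaw":0},{"grip":0.8,"tx":0,"ty":0,"tz":0,"yaw":0},{"grip":0.8,"tx":0,"ty":0,"tz":0,"yaw":0},{"grip":0.8,"tx":0,"ty":0,"tz":0,"yaw":0}]'
```

```text
t: 22.1
eef_pos: [0.5028, 0.2901, 0.0352]
tool_rot: [0.001, 0.835, -0.55, -0.0]
contact_force: [0.4, -0.2, 0.9]
gripper_width: 0.998
t: 22.6
eef_pos: [0.5038, 0.2906, 0.0053]
tool_rot: [-0.001, 0.835, -0.55, 0.0]
contact_force: [-0.0, 0.1, -0.0]
gripper_width: 1.0
t: 23.1
eef_pos: [0.5031, 0.2902, 0.0042]
tool_rot: [-0.0, 0.835, -0.55, 0.0]
contact_force: [-4.6, -3.3, 10.9]
gripper_width: 0.149
t: 23.6
eef_pos: [0.5032, 0.2903, 0.0043]
tool_rot: [-0.0, 0.835, -0.55, 0.0]
contact_force: [-0.2, 0.2, 4.4]
gripper_width: 0.151
```

```bash

python3 -m handwheel '[{"grip":0.8,"tx":0,"ty":0,"tz":-2,"yaw":0},{"grip":0.8,"tx":0,"ty":0,"tz":-4,"yaw":0},{"grip":0.8,"tx":0,"ty":0,"tz":-4,"yaw":0},{"grip":0.8,"tx":0,"ty":0,"tz":-4,"yaw":0},{"grip":0.8,"tx":0,"ty":0,"tz":-3,"yaw":0}]'
python3 -c "
from h import *
goto([.4868,-.0142,.17],np.radians(74.2))"
```

```text
t: 24.1
eef_pos: [0.5032, 0.2904, 0.1763]
tool_rot: [-0.001, 0.835, -0.55, 0.0]
contact_force: [-0.6, 0.5, -0.1]
gripper_width: 0.151
t 24.10 tcp [0.5032 0.2904 0.1763] jaw -66.8 w 0.151 q7 -1.94 q1 -0.36 F [-0.6  0.5 -0.1] -> [27.34 13.53  0.6 ] ('yaw deg', np.float64(39.0))
```

```bash

python3 -m handwheel '[{"grip":0.8,"tx":3.42,"ty":1.69,"tz":0,"yaw":0},{"grip":0.8,"tx":3.42,"ty":1.69,"tz":0,"yaw":0},{"grip":0.8,"tx":3.42,"ty":1.69,"tz":0,"yaw":0},{"grip":0.8,"tx":3.42,"ty":1.69,"tz":0,"yaw":0},{"grip":0.8,"tx":3.42,"ty":1.69,"tz":0,"yaw":0}]'>/dev/null
python3 -m handwheel '[{"grip":0.8,"tx":3.42,"ty":1.69,"tz":0,"yaw":0},{"grip":0.8,"tx":3.42,"ty":1.69,"tz":0,"yaw":0},{"grip":0.8,"tx":3.42,"ty":1.69,"tz":0,"yaw":0},{"grip":0.8,"tx":0,"ty":0,"tz":0,"yaw":7.8},{"grip":0.8,"tx":0,"ty":0,"tz":0,"yaw":7.8}]'>/dev/null
python3 -m handwheel '[{"grip":0.8,"tx":0,"ty":0,"tz":0,"yaw":7.8},{"grip":0.8,"tx":0,"ty":0,"tz":0,"yaw":7.8},{"grip":0.8,"tx":0,"ty":0,"tz":0,"yaw":7.8},{"grip":0.8,"tx":0,"ty":0,"tz":0,"yaw":0},{"grip":0.8,"tx":0,"ty":0,"tz":0,"yaw":0}]'
python3 - <<'E'
from h import *
goto([.4868,-.0142,.17],np.radians(74.2))
c=cam("wrist"); cv2.imwrite("pics/w10.png",c["img"]); np.save("w10.npy",c,allow_pickle=True)
for x in(-43,43,-55,55):
  for y in (-56,-88,-72): 
    a=np.radians(-15.8);M=np.array([np.cos(a),np.sin(a)]);N=np.array([-M[1],M[0]])
    p=np.array([.4868,-.0142])+M*x/1e3+N*(y+72)/1e3; print(x,y,proj(c,[*p,.062]).round(0))
E
```

```text
t: 25.6
eef_pos: [0.4864, -0.0145, 0.1739]
tool_rot: [-0.0, -0.605, 0.796, 0.0]
contact_force: [-0.2, 0.5, -1.0]
gripper_width: 0.149
t 25.60 tcp [ 0.4864 -0.0145  0.1739] jaw -105.6 w 0.149 q7 -1.98 q1 0.02 F [-0.2  0.5 -1. ] -> [-0.04 -0.03  0.39] ('yaw deg', np.float64(0.2))
-43 -56 [232. 230.]
-43 -88 [267. 230.]
-43 -72 [250. 230.]
43 -56 [231. 135.]
43 -88 [270. 135.]
43 -72 [250. 135.]
-55 -56 [232. 242.]
-55 -88 [267. 242.]
-55 -72 [250. 242.]
55 -56 [231. 120.]
55 -88 [270. 121.]
55 -72 [250. 121.]
```

View pics/w10.png

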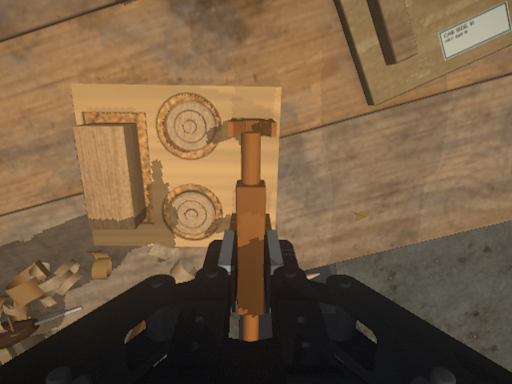

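```bash

python3 -m handwheel '[{"grip":0.8,"tx":0.07,"ty":0,"tz":3,"yaw":0.2},{"grip":0.8,"tx":0,"ty":0,"tz":3.5,"yaw":0},{"grip":0.8,"tx":0,"ty":0,"tz":3,"yaw":0},{"grip":0.8,"tx":0,"ty":0,"tz":1,"yaw":0},{"grip":0.8,"tx":0,"ty":0,"tz":0,"yaw":0}]'
python3 -m handwheel '[{"grip":0.8,"tx":0,"ty":0,"tz":0.8,"yaw":0},{"grip":0.8,"tx":0,"ty":0,"tz":0.4,"yaw":0},{"grip":0.8,"tx":0,"ty":0,"tz":0.4,"yaw":0},{"grip":0.8,"tx":0,"ty":0,"tz":0,"yaw":0},{"grip":0.8,"tx":0,"ty":0,"tz":0,"yaw":0}]'
```

```text
t: 26.15
eef_pos: [0.4856, -0.0153, 0.0681]
tool_rot: [-0.001, -0.603, 0.798, 0.001]
contact_force: [0.2, 0.8, -0.4]
gripper_width: 0.148
t: 26.65
eef_pos: [0.4867, -0.0152, 0.0534]
tool_rot: [0.0, -0.602, 0.798, -0.0]
contact_force: [-0.8, -1.3, -0.7]
gripper_width: 0.146
```

```bash

python3 -m handwheel '[{"grip":0.8,"tx":0,"ty":0,"tz":0.3,"yaw":0},{"grip":0.8,"tx":0,"ty":0,"tz":0.3,"yaw":0},{"grip":0.8,"tx":0,"ty":0,"tz":0,"yaw":0},{"grip":0.8,"tx":0,"ty":0,"tz":0,"yaw":0}]'
python3 -m handwheel '[{"grip":0.8,"tx":0,"ty":0,"tz":0.2,"yaw":0},{"grip":0.8,"tx":0,"ty":0,"tz":0.2,"yaw":0},{"grip":0.8,"tx":0,"ty":0,"tz":0.1,"yaw":0},{"grip":0.8,"tx":0,"ty":0,"tz":0,"yaw":0},{"grip":0.8,"tx":0,"ty":0,"tz":0,"yaw":0}]'
```

```text
t: 27.05
eef_pos: [0.4864, -0.0153, 0.047]
tool_rot: [-0.0, -0.602, 0.798, 0.0]
contact_force: [-0.6, 0.6, 0.3]
gripper_width: 0.152
t: 27.55
eef_pos: [0.4865, -0.0152, 0.0421]
tool_rot: [-0.0, -0.602, 0.798, 0.0]
contact_force: [0.6, -0.1, -0.2]
gripper_width: 0.151
```

```bash

python3 -m handwheel '[{"grip":3.5,"tx":0,"ty":0,"tz":0,"yaw":0},{"grip":3.5,"tx":0,"ty":0,"tz":0,"yaw":0},{"grip":3.5,"tx":0,"ty":0,"tz":0,"yaw":0},{"grip":3.5,"tx":0,"ty":0,"tz":-1,"yaw":0},{"grip":3.5,"tx":0,"ty":0,"tz":-3,"yaw":0}]'
python3 -m handwheel '[{"grip":3.5,"tx":0,"ty":0,"tz":-4,"yaw":0},{"grip":3.5,"tx":0,"ty":0,"tz":-4,"yaw":0},{"grip":3.5,"tx":0,"ty":-2,"tz":-4,"yaw":0},{"grip":3.5,"tx":-3,"ty":-2,"tz":0,"yaw":0},{"grip":3.5,"tx":-3,"ty":-2,"tz":0,"yaw":0}]'
python3 -m handwheel '[{"grip":3.5,"tx":-2,"ty":4,"tz":0,"yaw":0},{"grip":3.5,"tx":0,"ty":4,"tz":0,"yaw":0},{"grip":3.5,"tx":0,"ty":0,"tz":0,"yaw":0},{"grip":3.5,"tx":0,"ty":0,"tz":0,"yaw":0}]'
python3 - <<'E'
from h import *
c=cam("wrist"); s=cam("scene");np.save("w11.npy",c,allow_pickle=True);np.save("s11.npy",s,allow_pickle=True)
a=np.radians(-15.8);M=np.array([np.cos(a),np.sin(a)]);N=np.array([-M[1],M[0]])
for x in(-59,59): p=np.array([.4868,-.0142])+M*x/1e3; print(x,proj(c,[*p,.0445]).round(0),proj(s,[*p,.0445]).round(0))
u,v=proj(s,[.505,.05,.02]).astype(int)
cv2.imwrite("pics/w11.png",np.vstack([c["img"]]));g=s["img"][v-60:v+60,u-80:u+80];cv2.imwrite("pics/s11.png",cv2.resize(g,None,fx=5,fy=5,interpolation=cv2.INTER_CUBIC));print(u,v)
E
```

```text
t: 28.05
eef_pos: [0.4846, -0.0153, 0.0811]
tool_rot: [-0.002, -0.602, 0.798, 0.001]
contact_force: [0.2, -0.5, -0.3]
gripper_width: 0.408
t: 28.55
eef_pos: [0.5625, 0.0255, 0.2051]
tool_rot: [0.002, -0.601, 0.799, -0.001]
contact_force: [0.6, -0.1, -0.1]
gripper_width: 0.415
t: 28.95
eef_pos: [0.4889, 0.0673, 0.2029]
tool_rot: [0.0, -0.602, 0.798, -0.0]
contact_force: [0.2, -0.4, 0.3]
gripper_width: 0.406
-59 [325. 208.] [205. 204.]
59 [334.  91.] [229. 185.]
203 190
```

View pics/w11.png

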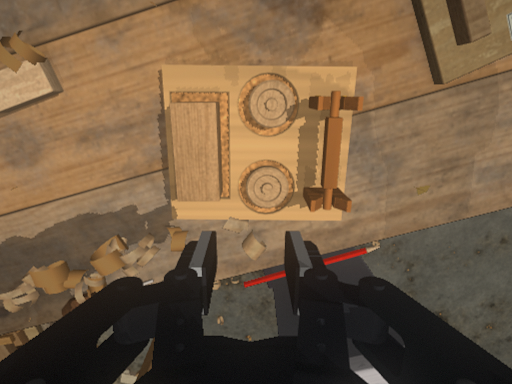

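View pics/s11.png

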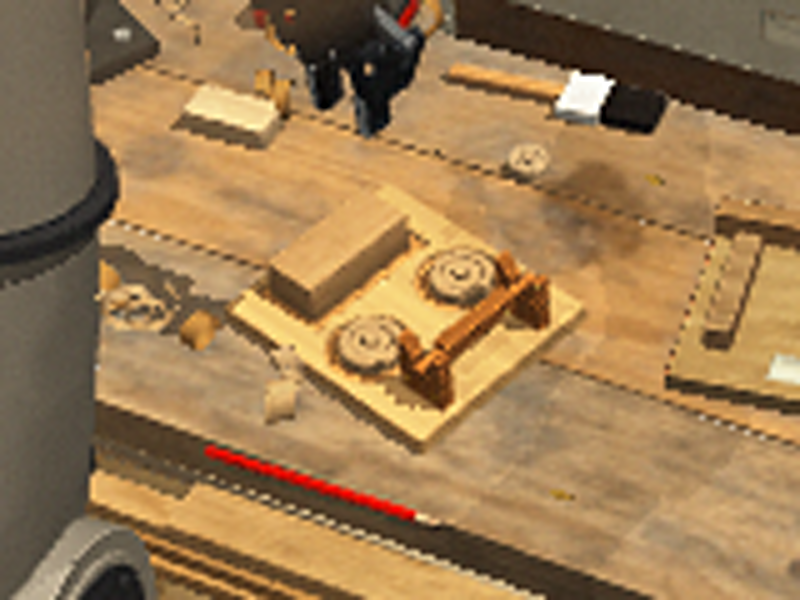

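```bash
python3 -m handwheel '[{"grip":3.5,"tx":0,"ty":0,"tz":0,"yaw":0},{"grip":3.5,"tx":0,"ty":0,"tz":0,"yaw":0},{"grip":3.5,"tx":0,"ty":0,"tz":0,"yaw":0}]'; python3 -c "
from station import *
print(hand_in())"
```

```text
t: 29.35
eef_pos: [0.4897, 0.0668, 0.2021]
tool_rot: [0.0, -0.602, 0.799, -0.0]
contact_force: [0.2, 0.1, 0.6]
gripper_width: 0.408
the job is handed in; nothing more can be done
None
```

The kit tray is loaded with all four trolley parts and I handed the job in at about 29 s. The hand-in gives no verdict.

- **What I did:** I placed the large block in the rectangular recess, one large wheel in each round recess, and lowered the long axle into both slots. I then drew the gripper clear to about 0.20 m. I did not handle the small wheel, small block, short axle or the orange wheel.
- **Block and wheels:** The last wrist and scene pictures show the block and both wheels in their recesses. The first wheel measured about 2.5 mm off its recess centre, and the block about 1 mm off its target. I judged the second wheel by eye only. All look flat, but I did not measure tilt.
- **Axle:** Its ends lie within about 2 pixels of the predicted seated positions in the wrist view, and it met no contact force as I lowered it. I did not triangulate its final height. I took it as seated from the release height (axis about 45 mm up) and the pictures.
- **Disagreements:**
  - The top and wrist cameras differed by 2 to 7 mm in places, mostly in y.
  - Two-view heights scattered by about 10 mm or more, and up to about 50 mm at one block corner, because the two viewpoints were close together. I relied on the stated heights, checked against the known part sizes.
  - The gripper read about 43 mm on the 48 mm wheels. They held and released normally.

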